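# Line up the bangle stacks on the stall counter

### The arm

A 6-joint arm with a two-finger parallel gripper is mounted at the origin on the work surface. World frame = base frame: x ahead of the robot, y to its left, z up, the work surface at z = 0. Lengths are in m, angles in rad, forces in N, time in s.
With the tool pointing down it reaches from about 0.275 to 0.725 m from the base axis. Payload 5.6 kg.
Tool frame: the origin (TCP) lies between the finger pads; the fingertips stand ctrl.finger_overhang ahead of it and the grasp point (between the pads) lies 3 mm ahead of it (ctrl.finger_overhang is the distance from the TCP to the fingertips, in m); x points along the fingers, z is the direction in which the jaws open and shut, and the axes are right-handed (so a half turn about x gives the same grasp; the last joint's range is limited). The gripper opens to 85 mm and grips with 20 to 120 N. Pads are 22 mm wide; open, the fingers measure 114 mm over their backs; the gripper's body (76 mm by 85 mm) begins 54 mm behind the grasp point. The pads swing forward as they close: fully open they stand 13 mm farther back than shut.
Start: joints at [1.58, 0.255, 0.108, 0, -1.424, -0.285], TCP at [0.15, 0.529, 0.253] pointing down, gripper open.
Joint ranges: [-2.95, 2.95], [-1.21, 1.97], [-1.09, 1.5], [-2.87, 1.71], [-2.94, -0.07], [-3.05, 3.05]. Speed limits (rad/s): [2.57, 2.57, 3.14, 3.14, 3.14, 3.14].

### API

Orientations are given as a unit quaternion [w, x, y, z].
In Python, from station import ctrl, grab_frame, ticket, recognise, cut_out gives the robot as it stands.
- The arm moves only by the tool apply_moves, never from a script. Its argument "motion" is a list of rows, each an object with "offset": the shift along the tool's x, y, z in mm, a list of three; "turn": the turn about the tool's x in rad; "jaw": the opening, from 0 (shut) to 1 (fully open). A call has 1 to 5 rows; each row is the pose to reach, as a shift and turn from the pose commanded when the call began, along the tool's axes at that moment; what a row does not reach only later rows make up. A row lasts 1/10 s, in which the tool goes at most 50 mm and 8.59 degrees, less where a joint would pass 70% of its speed; a pose out of reach is approached as far as the arm can. A call with a gripper value outside its range is refused whole. The fingers move at their own pace and stop on an object; "newtons" is the grip in N (left out, the last holds). Time passes only in rows, so rows that repeat a pose let the fingers close. It gives the time, the measured TCP pose, the force and the opening at its end, in the units of the state.
- ctrl.read_state(): the state, without advancing time (a new reading comes with each control period).
- grab_frame(name): name is "scene" or "top" or "wrist"; returns a dict with "image" (480x640x3 uint8, red, green, blue), "depth" (480x640 float32, m along the optical axis (not along the pixel's ray), 0 where there is no reading), "fx", "fy", "cx", "cy" (pixels), "pose" (4x4, takes a point from camera to world coordinates). Camera axes: x right, y down, z forward; pixel columns grow to the right and rows downward; lengths in m; the calibration is good to about 2 mm. A picture is of the moment at which its call begins.
- ticket.close_job(): hands the job in, once; it reports no verdict.
Trained networks look in the newest picture that a camera, given by its name, has taken for a name from the list of things; names that differ only in an ending like _2 or _b are one class to them, and where a whole thing is asked for, a point or a joint stands for the part that bears it (a point fixed in the world has none). Each returns a list of dicts, best first, with "p" (0 to 1); they miss things now and then, are a little off and sometimes report something else, mostly with a low value. They report only what shows in the picture. A call takes as long as a camera call. They do not tell look-alikes from the thing itself.
- recognise(name, camera): "location" ([x, y, z] in m, in the coordinates of the camera as it stood for that picture, good to about 4 mm: the middle of the surface that is visible of it).
- cut_out(name, camera): "mask" (480x640 bool, what is visible of it).
The state is a dict: "clock": time; "joint_positions": joint angles; "dq": joint speeds; "effort": joint torques, N m; "tool_pos": TCP position; "tcp_rot": TCP orientation; "wrist_force": force on the tool from outside, world axes, zero at the start; "wrist_torque": the same for the moment, N m; "width": finger opening in m.
Only numpy, scipy, OpenCV 4.12 (cv2) and the standard library are available. Lean on these libraries where they do the work, as an engineer would, in place of code of your own. Each camera call takes 0.05 s, during which the arm holds its last target.

### The job

Take the straightedge by its wooden handle and with it push the four stray bangle stacks back into one straight row against the steel stop bar in front of the display riser. Feel for the bar, as it is clamped at another distance each time, and press until all four stacks bear on it at once, gently, never with more than 25 N, as the bangles bend. Touch the stacks, bar and riser only with the straightedge, not with the gripper; then let go of the straightedge and leave it standing flat on the counter along the row, against the stacks, with the cup, carton and calculator undisturbed.

Things in the scene. Friction and masses are not known exactly. Their poses are not given: they have to be found in the camera images.
- riser: rigid wooden step fixed on the counter, 400 (y) x 90 x 45 mm tall. Origin at counter level, mid-length of its near face; x points into it, away from the robot; yaw up to 0.2. Ahead of the face, parallel to it, a rigid steel stop bar 400 mm long, 31 mm tall; its front stands at x = -12 to -36 mm here, another place each time, not reported: find by touch. Force there rises 4 N per mm or more.
- stack0: one of four like stacks of thin gold-finish bangles on a stub of card tube, a solid disc 66 mm in diameter, 36 mm tall, about 180 g (varies). Origin: centre of its underside, z up. They start side by side, centres about 76 mm apart along the riser, 81 to 125 mm ahead of its face, none touching the stop bar; sliding all four takes 3 to 9 N, which varies.
- stack1: one of four like stacks of thin gold-finish bangles on a stub of card tube, a solid disc 66 mm in diameter, 36 mm tall, about 180 g (varies). Origin: centre of its underside, z up. They start side by side, centres about 76 mm apart along the riser, 81 to 125 mm ahead of its face, none touching the stop bar; sliding all four takes 3 to 9 N, which varies.
- stack2: one of four like stacks of thin gold-finish bangles on a stub of card tube, a solid disc 66 mm in diameter, 36 mm tall, about 180 g (varies). Origin: centre of its underside, z up. They start side by side, centres about 76 mm apart along the riser, 81 to 125 mm ahead of its face, none touching the stop bar; sliding all four takes 3 to 9 N, which varies.
- stack3: one of four like stacks of thin gold-finish bangles on a stub of card tube, a solid disc 66 mm in diameter, 36 mm tall, about 180 g (varies). Origin: centre of its underside, z up. They start side by side, centres about 76 mm apart along the riser, 81 to 125 mm ahead of its face, none touching the stop bar; sliding all four takes 3 to 9 N, which varies.
- straightedge: aluminium bar 340 mm long (its y), 24 mm thick (x), 26 mm tall, standing between robot and stacks; wooden handle on top at mid-length, 70 mm long (y), 22 mm thick (x), from 26 to 86 mm height, pinched across its thickness (fingertips over 42 mm clear the stacks). About 350 g (varies). Origin: centre of the underside, z up. Pushing faces: both long sides, x = +-12 mm.
- cup: bystander: white cup 68 mm wide, 85 mm tall; origin at the centre of its underside
- carton: bystander: closed cardboard box 90 x 70 x 50 mm; origin at the centre of its underside
- calculator: bystander: black desk calculator 130 x 80 x 16 mm lying flat; origin at the centre of its underside
Mind the look-alikes: they are no part of the job. What is shaped like the stack3 but purple or turquoise is not meant.

How it is judged:
By the outcome, as a careful person would: the job done as asked, in the order asked, and still so for the second after the job is handed in, with the robot touching nothing.
It also fails if it takes over 48 s, if anything falls off the work surface, if the arm or the gripper's body presses on something with over 40 N, if the wrist force passes 120 N, or if a joint passes its speed limit or range.

## Working session

There is one attempt and no reset: what is moved stays moved. The work goes in short steps, Python scripts to look and compute and a tool call to move; the robot and the scene stay as the last step left them, time stands still between calls to the robot, and variables do not carry over. Pictures are saved under pics/ and viewed, and the job is handed in when it is done.

Besides the shell and the picture viewer there is one more tool, called after ">>>" by a JSON object that holds its "op" and its "data". apply_moves: Moves the arm, as the interface text tells. Its arguments: {"type":"object","properties":{"motion":{"type":"array","items":{"type":"object","properties":{"offset":{"type":"array","items":{"type":"number"}},"turn":{"type":"number"},"jaw":{"type":"number"}}}},"newtons":{"type":"number"}},"required":["motion"]}

```bash
ls; mkdir -p pics; cat > h.py <<'E'
import numpy as np,cv2
from station import ctrl, grab_frame, ticket, recognise, cut_out
def save(f,n): cv2.imwrite('pics/'+n+'.png',f['image'][:,:,::-1])
def w(f,p): return f['pose'][:3,:3]@np.array(p)+f['pose'][:3,3]
def cloud(f):
    d=f['depth'];v,u=np.indices(d.shape)
    P=np.stack([(u-f['cx'])/f['fx']*d,(v-f['cy'])/f['fy']*d,d],-1)
    return P@f['pose'][:3,:3].T+f['pose'][:3,3]
E
python3 - <<'E'
from h import *
np.set_printoptions(precision=4,suppress=True)
s=ctrl.read_state();print(s,ctrl.finger_overhang)
for c in ['top','scene']:
    f=grab_frame(c);save(f,c+'0')
    np.savez(c+'0.npz',**f)
    print(c,f['pose'][:3,3])
    for n in ['riser','stack0','straightedge','cup','carton','calculator']:
        for r in recognise(n,c): print(n,round(r['p'],2),w(f,r['location']))
E
```

```text
pics
{'clock': 0.0, 'joint_positions': array([ 1.5796,  0.2558,  0.107 , -0.0005, -1.4239, -0.2846]), 'dq': array([-0.0007,  0.0015, -0.0016,  0.0008,  0.0009,  0.0005]), 'effort': array([  0.0006, -38.6627,  23.7937,   5.3654,  -0.0062,   0.    ]), 'tool_pos': array([0.1496, 0.5288, 0.2524]), 'tcp_rot': array([-0.427 , -0.5635, -0.4261,  0.5645]), 'wrist_force': array([ 0.1176,  0.9602, -0.894 ]), 'wrist_torque': array([ 0.0453,  0.0332, -0.0246]), 'width': 0.08515133979348781} 0.022
top [ 0.3613 -0.0041  1.3548]
riser 0.59 [0.7313 0.0901 0.0462]
riser 0.57 [ 0.5794 -0.4287  0.0516]
stack0 0.89 [ 0.6067 -0.0359  0.0361]
stack0 0.86 [0.5873 0.0323 0.0357]
stack0 0.76 [0.5907 0.1844 0.0378]
stack0 0.75 [0.6476 0.3716 0.0364]
stack0 0.66 [0.3911 0.2907 0.0307]
stack0 0.64 [0.6018 0.1111 0.034 ]
stack0 0.34 [ 0.43   -0.3788  0.015 ]
straightedge 0.62 [ 0.4326 -0.044   0.0225]
cup 0.86 [0.5346 0.4097 0.0529]
carton 0.84 [ 0.5767 -0.4287  0.0513]
carton 0.16 [ 0.6081 -0.0374  0.0345]
calculator 0.86 [ 0.431  -0.3793  0.0176]
scene [ 1.2988 -0.8528  0.901 ]
riser 0.71 [0.7581 0.0447 0.047 ]
riser 0.56 [ 0.4459 -0.3864  0.0156]
stack0 0.98 [ 0.6159 -0.0508  0.0347]
stack0 0.81 [0.6621 0.3568 0.033 ]
stack0 0.79 [0.602  0.1756 0.0363]
stack0 0.7 [0.4031 0.281  0.0312]
stack0 0.69 [0.6004 0.0241 0.0344]
stack0 0.67 [0.6072 0.099  0.0316]
straightedge 0.63 [ 0.4442 -0.0666  0.0254]
cup 0.93 [0.5365 0.3796 0.0617]
carton 0.6 [ 0.6004 -0.4457  0.0523]
calculator 0.82 [ 0.445  -0.3888  0.017 ]
calculator 0.28 [ 0.6154 -0.051   0.0372]
```

View pics/top0.png

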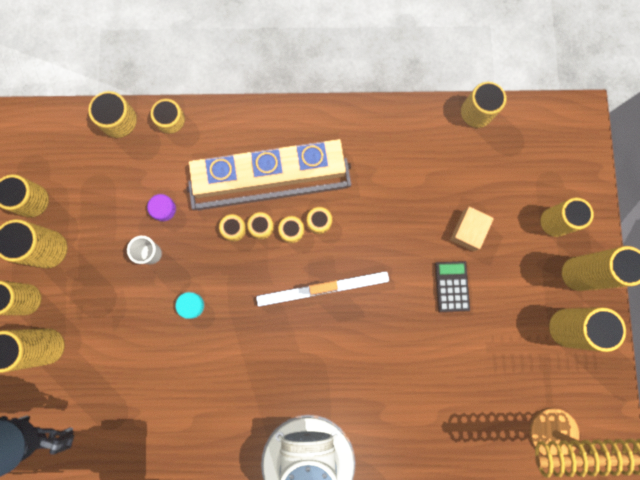

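View pics/scene0.png

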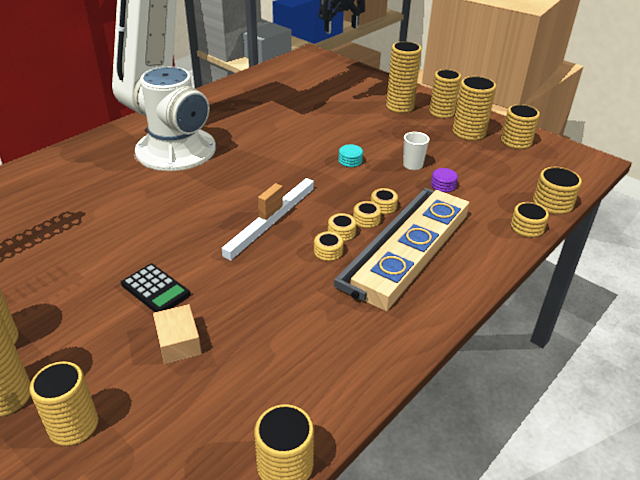

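The top view shows the straightedge at (322,288) with its orange handle. The four gold stacks are at (232,228), (260,225), (291,229) and (319,220). The riser is at (267,168), with a grey bar at about (270,195). Look-alikes are purple (161,208), turquoise (190,305) and the tall gold stacks at the table edges, and I'll use none of these. Next I'll measure the geometry.

```bash
python3 - <<'E'
from h import *
np.set_printoptions(precision=4,suppress=True)
for c in ['top','scene']:
    f=dict(np.load(c+'0.npz'));P=cloud(f);im=f['image'].astype(int)
    P2=P.reshape(-1,3);
    reg=lambda x0,x1,y0,y1,z0,z1:(P[...,0]>x0)&(P[...,0]<x1)&(P[...,1]>y0)&(P[...,1]<y1)&(P[...,2]>z0)&(P[...,2]<z1)
    def rect(m,n):
        m=cv2.morphologyEx(m.astype(np.uint8),cv2.MORPH_OPEN,np.ones((2,2),np.uint8))>0
        q=P[m][:,:2].astype(np.float32); r=cv2.minAreaRect(q*1000); print(c,n,len(q),r, 'z',np.median(P[m][:,2]),'box\n',cv2.boxPoints(r))
    print('counter z',np.median(P[reg(.3,.5,.0,.2,-.02,.015)][:,2]))
    rect(reg(.36,.52,-.25,.15,.016,.032),'edge bar')
    rect(reg(.36,.52,-.25,.15,.07,.1),'handle')
    rect(reg(.64,.9,-.2,.35,.040,.055),'riser')
    rect(reg(.62,.9,-.2,.35,.022,.036),'bar')
    m=reg(.5,.68,-.12,.26,.029,.042).astype(np.uint8)
    k,l,st,ce=cv2.connectedComponentsWithStats(m)
    for i in range(1,k):
        if st[i,4]>40:
            q=P[l==i]; (cx,cy),r=cv2.minEnclosingCircle(q[:,:2].astype(np.float32)); print('st',st[i,4],ce[i],cx,cy,r,np.median(q[:,2]))
f=dict(np.load('top0.npz'))
cv2.imwrite('pics/crop0.png',cv2.resize(f['image'][130:320,170:410,::-1],None,fx=3,fy=3,interpolation=cv2.INTER_CUBIC))
E
```

```text
counter z -0.0002188903916100493
top edge bar 960 ((406.1009826660156, -52.71440124511719), (72.09479522705078, 343.8641662597656), 9.614462852478027) z 0.02537181780577813 box
 [[ 341.8442  110.7822]
 [ 399.2756 -228.2521]
 [ 470.3578 -216.211 ]
 [ 412.9264  122.8233]]
top handle 260 ((417.6188659667969, -33.183528900146484), (50.061161041259766, 116.48311614990234), 39.41488265991211) z 0.08545880031778996 box
 [[361.3017  -4.0806]
 [435.2604 -94.0718]
 [473.9361 -62.2864]
 [399.9773  27.7048]]
top riser 4999 ((629.7293090820312, 147.46524047851562), (477.4277648925781, 480.7110900878906), 80.68416595458984) z 0.04667224221847843 box
 [[ 353.9016  -49.1923]
 [ 828.2726 -127.0082]
 [ 905.557   344.1228]
 [ 431.186   421.9387]]
top bar 1139 ((622.1171875, 148.62350463867188), (500.3117980957031, 436.4892578125), 76.57764434814453) z 0.02884898922913859 box
 [[ 351.7657  -44.0389]
 [ 776.3325 -145.36  ]
 [ 892.4686  341.2859]
 [ 467.9019  442.6071]]
st 254 [239.0827 199.7244] 0.6670792102813721 0.15631511807441711 0.10431456565856934 0.03167579113823138
st 480 [318.8354 219.4187] 0.61
[... 1093 characters left out ...]
.8042 -852.8354]
 [ 883.9841  400.7034]]
scene bar 1749 ((898.9871215820312, -276.82220458984375), (388.300537109375, 1347.517578125), 18.69008445739746) z 0.026968217962882957 box
 [[ 499.1699  299.1912]
 [ 930.9806 -977.2661]
 [1298.8043 -852.8356]
 [ 866.9937  423.6217]]
st 735 [374.8476 202.9361] 0.5991095304489136 0.14975093305110931 0.07293648272752762 0.036602567274873654
st 232 [400.9483 213.625 ] 0.6646242737770081 0.15127520263195038 0.10904238373041153 0.03182549373653748
st 414 [341.3309 222.0217] 0.5882946848869324 0.03206321597099304 0.03541475534439087 0.03683954566476816
st 462 [327.829  240.8139] 0.6119994521141052 -0.03792300820350647 0.03741348534822464 0.03663896817688822
```

View pics/crop0.png

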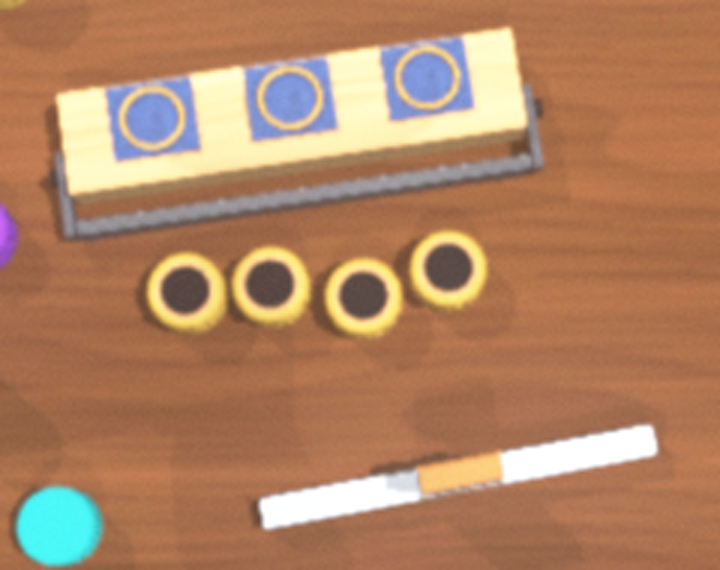

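The crop confirms the four gold stacks. The straightedge has an orange handle and the bar stands ahead of the riser. I'll now get cleaner fits.

```bash
python3 - <<'E'
from h import *
np.set_printoptions(precision=4,suppress=True)
f=dict(np.load('top0.npz'));P=cloud(f)
def reg(x0,x1,y0,y1,z0,z1):
    m=((P[...,0]>x0)&(P[...,0]<x1)&(P[...,1]>y0)&(P[...,1]<y1)&(P[...,2]>z0)&(P[...,2]<z1)&(f['depth']>0)).astype(np.uint8)
    k,l,st,ce=cv2.connectedComponentsWithStats(m,connectivity=8); i=1+np.argmax(st[1:,4]); return l==i
def rect(m,n):
    q=P[m][:,:2]; c=np.median(q,0)
    # PCA dir
    r=cv2.minAreaRect((q*1000).astype(np.float32))
    vx,vy,_,_=cv2.fitLine((q*1000).astype(np.float32),cv2.DIST_HUBER,0,.01,.01).ravel()
    d=np.array([vx,vy]); d*=np.sign(d[1]); yaw=np.arctan2(-d[0],d[1])
    s=q@d*1000; x=q@[d[1],-d[0]]*1000
    mid=lambda a:(np.percentile(a,.5),np.percentile(a,99.5))
    a,b=mid(s),mid(x); ce=(d*sum(a)/2+np.array([d[1],-d[0]])*sum(b)/2)
    print(n,m.sum(),'yaw',yaw,'len',a[1]-a[0],'wid',b[1]-b[0],'cen',ce,'z',np.median(P[m][:,2]), 'near x',b[0],'far',b[1])
    print(np.percentile(x,[1,5,25,50,75,95,99]))
rect(reg(.38,.5,-.25,.15,.018,.032),'edge')
rect(reg(.38,.5,-.25,.15,.078,.095),'handle')
rect(reg(.64,.85,-.2,.35,.040,.055),'riser')
rect(reg(.60,.75,-.2,.35,.026,.0345),'bar')
E
```

```text
edge 498 yaw 0.16598067 len 133.4015363089785 wid 23.951312454900062 cen [414.9281  55.4283] z 0.025873546408447856 near x 406.40785080503827 far 430.3591632599383
[406.512  407.3514 412.227  418.2836 424.3526 429.0515 430.0727]
handle 256 yaw 0.17666647 len 68.94191687454847 wid 21.823023242243266 cen [432.1279 -45.3838] z 0.08568341308285521 near x 406.514155017061 far 428.33717825930427
[406.5708 407.4331 411.6443 417.2151 422.7599 427.1278 428.163 ]
riser 4927 yaw 0.13599119 len 395.0337731293387 wid 89.60669035223009 cen [750.5573  93.2805] z 0.04680517490851854 near x 711.4706739181678 far 801.0773642703979
[711.9235 715.3078 732.9573 754.8526 777.4969 796.0654 800.4544]
bar 797 yaw 0.1297817 len 424.5131329890016 wid 71.57184740906484 cen [706.672   90.6385] z 0.03050672078874772 near x 676.6733693095869 far 748.2452167186517
[676.9972 677.9716 680.9443 684.8495 688.8804 726.3576 745.0593]
```

```bash
cat >> h.py <<'E'
from scipy.spatial.transform import Rotation as R
def rot(s): q=s['tcp_rot']; return R.from_quat([q[1],q[2],q[3],q[0]]).as_matrix()
def plan(x,y,z,yaw,s=None):
    s=s or ctrl.read_state(); M=rot(s)
    off=M.T@(np.array([x,y,z])-s['tool_pos'])*1000
    # jaw yaw: tool z in the plane, mod pi
    cur=np.arctan2(M[1,2],M[0,2]); d=(yaw-cur+np.pi/2)%np.pi-np.pi/2
    # turn about tool x (down): positive turn -> world yaw negative
    print('off',off.round(1),'turn',round(-d,4),'cur jaw yaw',round(cur,4),'toolx',M[:,0].round(4))
    print('pos',s['tool_pos'].round(4),'F',s['wrist_force'].round(2),'T',s['wrist_torque'].round(3),'w',round(s['width'],4),'t',round(s['clock'],2),'q6',s['joint_positions'].round(2))
E
python3 -c "
from h import *
plan(.4321,-.0454,.25,.17)"
```

```text
off [  3.2 428.2 476. ] turn 1.125 cur jaw yaw -1.8466 toolx [-0.  0. -1.]
pos [0.1497 0.5292 0.2533] F [0.22 0.34 0.18] T [-0.007  0.007  0.078] w 0.0853 t 0.7 q6 [ 1.58  0.26  0.11 -0.   -1.42 -0.28]
```

>>> {"op": "apply_moves", "data": {"motion": [{"offset": [0,33,37],"turn": 0.09,"jaw": 1},{"offset": [0,66,73],"turn": 0.18,"jaw": 1},{"offset": [0,99,110],"turn": 0.26,"jaw": 1},{"offset": [0,132,146],"turn": 0.35,"jaw": 1},{"offset": [0,165,183],"turn": 0.43,"jaw": 1}], "newtons": 60}}

```text
clock: 1.2
tool_pos: [0.2591, 0.3064, 0.2535]
tcp_rot: [0.295, 0.643, 0.296, -0.642]
wrist_force: [2.2, -0.0, -0.2]
width: 0.0857
```

```bash
python3 -c "
from h import *
plan(.4321,-.0454,.25,.17)"
```

```text
off [  3.3 360.3 154.5] turn 0.6921 cur jaw yaw -2.2795 toolx [ 4.e-04  7.e-04 -1.e+00]
pos [0.2591 0.3064 0.2535] F [ 2.17 -0.01 -0.15] T [ 0.01  -0.202 -0.047] w 0.0857 t 1.2 q6 [ 1.26 -0.05 -0.23  0.   -1.38 -0.4 ]
```

>>> {"op": "apply_moves", "data": {"motion": [{"offset": [0,45,19],"turn": 0.09},{"offset": [0,90,39],"turn": 0.18},{"offset": [0,135,58],"turn": 0.27},{"offset": [0,180,77],"turn": 0.36},{"offset": [0,225,97],"turn": 0.45}]}}

```text
$.motion[0]: bad value
```

```bash
python3 -c "
from h import *
plan(.4321,-.0454,.25,.17)"
```

```text
off [  3.3 360.3 154.5] turn 0.6921 cur jaw yaw -2.2795 toolx [ 4.e-04  7.e-04 -1.e+00]
pos [0.2591 0.3064 0.2535] F [ 2.17 -0.01 -0.15] T [ 0.01  -0.202 -0.047] w 0.0857 t 1.2 q6 [ 1.26 -0.05 -0.23  0.   -1.38 -0.4 ]
```

Every row needs a jaw value.

>>> {"op": "apply_moves", "data": {"motion": [{"offset": [0,45,19],"turn": 0.09,"jaw": 1},{"offset": [0,90,39],"turn": 0.18,"jaw": 1},{"offset": [0,135,58],"turn": 0.27,"jaw": 1},{"offset": [0,180,77],"turn": 0.36,"jaw": 1},{"offset": [0,225,97],"turn": 0.45,"jaw": 1}]}}

```text
clock: 1.7
tool_pos: [0.3674, 0.0866, 0.2538]
tcp_rot: [0.144, 0.693, 0.145, -0.692]
wrist_force: [2.0, 1.1, 0.4]
width: 0.0854
```

```bash
python3 -c "
from h import *
plan(.4321,-.0454,.25,.17)"
```

```text
off [  3.7 146.8  -6.4] turn 0.242 cur jaw yaw -2.7296 toolx [ 1.3e-03  9.0e-04 -1.0e+00]
pos [0.3674 0.0866 0.2538] F [2.   1.1  0.41] T [ 0.131 -0.193 -0.009] w 0.0854 t 1.7 q6 [ 0.65 -0.1  -0.28  0.   -1.39 -0.24]
```

>>> {"op": "apply_moves", "data": {"motion": [{"offset": [0,49,-2],"turn": 0.08,"jaw": 1},{"offset": [0,98,-4],"turn": 0.16,"jaw": 1},{"offset": [20,147,-6],"turn": 0.242,"jaw": 1},{"offset": [50,147,-6],"turn": 0.242,"jaw": 1},{"offset": [50,147,-6],"turn": 0.242,"jaw": 1}]}}

```text
clock: 2.2
tool_pos: [0.4294, -0.0451, 0.1996]
tcp_rot: [-0.06, -0.702, -0.06, 0.708]
wrist_force: [-0.7, -0.5, -0.6]
width: 0.0854
```

```bash
python3 - <<'E'
from h import *
np.set_printoptions(precision=4,suppress=True)
f=grab_frame('wrist');save(f,'w1');P=cloud(f)
m=((P[...,2]>.076)&(P[...,2]<.095)&(f['depth']>0)&(np.hypot(P[...,0]-.432,P[...,1]+.045)<.08)).astype(np.uint8)
q=P[m>0];print(len(q),cv2.minAreaRect((q[:,:2]*1000).astype(np.float32)),np.median(q[:,2]))
m=((P[...,2]>.018)&(P[...,2]<.032)&(f['depth']>0)&(np.abs(P[...,0]-.432)<.07)).astype(np.uint8)
q=P[m>0];print(len(q),cv2.minAreaRect((q[:,:2]*1000).astype(np.float32)),np.median(q[:,2]))
plan(.4321,-.0454,.25,.17)
E
```

```text
3157 ((432.269775390625, -46.62825393676758), (21.967723846435547, 69.39994049072266), 9.765229225158691) 0.08497774837213262
8343 ((431.74932861328125, -43.29124450683594), (24.01897621154785, 334.03118896484375), 9.66802978515625) 0.025051894316571066
off [-47.9   1.3  -1.1] turn 0.0016 cur jaw yaw -2.97 toolx [-0.0042 -0.0009 -1.    ]
pos [ 0.4306 -0.0444  0.2022] F [ 0.59 -0.05  1.  ] T [-0.019 -0.016  0.022] w 0.0858 t 2.25 q6 [ 0.26  0.05 -0.27 -0.   -1.26 -0.09]
```

View pics/w1.png

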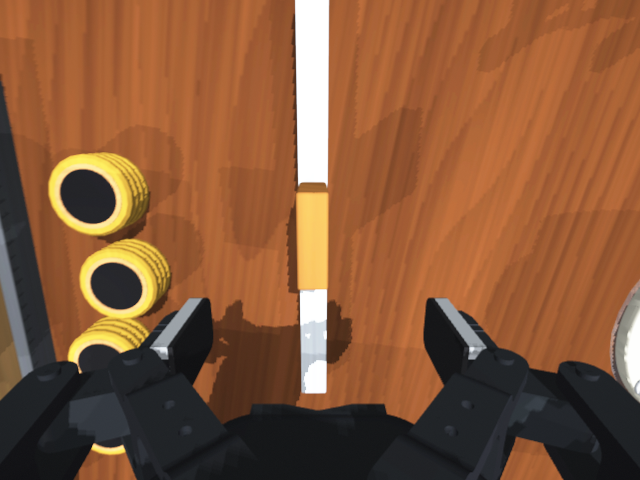

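The wrist picture shows the handle at (312,235), centred between the open fingers. Measured pose is (0.432,-0.046) with yaw 0.17. Now I'll descend.

>>> {"op": "apply_moves", "data": {"motion": [{"offset": [40,1,-1],"turn": 0,"jaw": 1},{"offset": [80,1,-1],"turn": 0,"jaw": 1},{"offset": [110,1,-1],"turn": 0,"jaw": 1},{"offset": [133,1,-1],"turn": 0,"jaw": 1},{"offset": [133,1,-1],"turn": 0,"jaw": 1}]}}

```text
clock: 2.75
tool_pos: [0.4319, -0.0435, 0.0695]
tcp_rot: [-0.062, -0.703, -0.062, 0.706]
wrist_force: [-0.3, -1.1, 1.5]
width: 0.0854
```

```bash
python3 -c "
from h import *
plan(.4322,-.046,.067,.17)"
```

```text
off [2.5 2.5 0.2] turn 0.0055 cur jaw yaw -2.9661 toolx [-3.2e-03 -7.0e-04 -1.0e+00]
pos [ 0.4319 -0.0435  0.0695] F [-0.27 -1.06  1.45] T [-0.036  0.061  0.016] w 0.0854 t 2.75 q6 [ 0.26  0.18 -0.49 -0.   -0.9  -0.09]
```

>>> {"op": "apply_moves", "data": {"motion": [{"offset": [0,2,0],"turn": 0.004,"jaw": 0},{"offset": [0,2,0],"turn": 0.004,"jaw": 0},{"offset": [0,2,0],"turn": 0.004,"jaw": 0},{"offset": [0,2,0],"turn": 0.004,"jaw": 0},{"offset": [0,2,0],"turn": 0.004,"jaw": 0}], "newtons": 100}}

```text
clock: 3.25
tool_pos: [0.4338, -0.0464, 0.0712]
tcp_rot: [0.06, 0.705, 0.06, -0.704]
wrist_force: [-1.6, 1.2, 8.7]
width: 0.0208
```

```bash
python3 -c "
from h import *
plan(.4322,-.046,.067,.17)"
```

```text
off [ 4.2 -0.7  1.6] turn -0.0008 cur jaw yaw -2.9724 toolx [ 1.7e-03  2.0e-04 -1.0e+00]
pos [ 0.4338 -0.0464  0.0712] F [-1.63  1.22  8.65] T [ 0.451  0.678 -0.026] w 0.0208 t 3.25 q6 [ 0.26  0.18 -0.49  0.   -0.9  -0.09]
```

>>> {"op": "apply_moves", "data": {"motion": [{"offset": [-1,0,0],"turn": 0,"jaw": 0},{"offset": [-2,0,0],"turn": 0,"jaw": 0}]}}

```text
clock: 3.45
tool_pos: [0.4326, -0.0465, 0.0719]
tcp_rot: [-0.059, -0.704, -0.06, 0.705]
wrist_force: [-0.3, 0.8, -3.5]
width: 0.021
```

```bash
python3 -c "
from h import *
plan(.5263,.0629,.0715,.136)"
```

```text
off [   0.3  -92.2 -110.7] turn 0.0325 cur jaw yaw -2.973 toolx [-1.3e-03  1.0e-04 -1.0e+00]
pos [ 0.4326 -0.0465  0.0719] F [-0.25  0.83 -3.45] T [-0.009  0.    -0.046] w 0.021 t 3.45 q6 [ 0.26  0.18 -0.49 -0.   -0.9  -0.09]
```

>>> {"op": "apply_moves", "data": {"motion": [{"offset": [-2,-15,-18],"turn": 0.01,"jaw": 0},{"offset": [-2,-40,-48],"turn": 0.02,"jaw": 0},{"offset": [-2,-67,-80],"turn": 0.03,"jaw": 0},{"offset": [-2,-86,-103],"turn": 0.033,"jaw": 0},{"offset": [-2,-92,-110],"turn": 0.033,"jaw": 0}]}}

```text
clock: 3.95
tool_pos: [0.5278, 0.0648, 0.0736]
tcp_rot: [-0.049, -0.705, -0.049, 0.705]
wrist_force: [0.1, -0.3, -4.4]
width: 0.021
```

```bash
cat > m.py <<'E'
from h import *
np.set_printoptions(precision=4,suppress=True)
def rect2(P,m,n):
    k,l,st,ce=cv2.connectedComponentsWithStats(m.astype(np.uint8)); i=1+np.argmax(st[1:,4]); q=(P[l==i][:,:2]*1000).astype(np.float32)
    vx,vy,_,_=cv2.fitLine(q,cv2.DIST_HUBER,0,.01,.01).ravel(); d=np.array([vx,vy])*np.sign(vy); nrm=np.array([d[1],-d[0]])
    s=q@d;x=q@nrm;a=np.percentile(s,[.5,99.5]);b=np.percentile(x,[.5,99.5])
    print(n,len(q),'yaw',round(float(np.arctan2(-d[0],d[1])),4),'len/wid',a[1]-a[0],b[1]-b[0],'cen',d*a.mean()+nrm*b.mean(),'x',b,'z',np.median(P[l==i][:,2]))
Y=0.136;NX=np.array([np.cos(Y),np.sin(Y)]);NY=np.array([-np.sin(Y),np.cos(Y)])
def look(n,cam='top'):
    f=grab_frame(cam);save(f,n);P=cloud(f)
    g=np.stack([P[...,:2]@NX,P[...,:2]@NY],-1)
    z=P[...,2];ok=(f['depth']>0)&(abs(g[...,1])<.25)
    rect2(P,ok&(z>.018)&(z<.0295)&(g[...,0]>.45)&(g[...,0]<.65),'edge')
    m=ok&(z>.033)&(z<.040)&(g[...,0]>.5)&(g[...,0]<.70)
    k,l,st,ce=cv2.connectedComponentsWithStats(m.astype(np.uint8))
    for i in range(1,k):
        if st[i,4]>100:
            q=g[l==i].astype(np.float32)*1000; c,r=cv2.minEnclosingCircle(q); print('stack',np.round(c,1),round(r,1),ce[i].round())
    return f,P
E
python3 - <<'E'
from m import *
f,P=look('t1')
plan(.5263,.0629,.0715,.136)
E
```

```text
edge 348 yaw 0.1456 len/wid 132.63904125213622 24.719059143066374 cen [540.5743 -36.3661] x [517.2211 541.9401] z 0.0268949471740344
stack [ 599.9 -122. ] 32.8 [319. 219.]
stack [586.6 -58.6] 29.3 [298. 227.]
off [2.  1.6 1.5] turn 0.0016 cur jaw yaw -3.004 toolx [-0.0003 -0.     -1.    ]
pos [0.5276 0.0647 0.0735] F [ 1.86  1.31 -3.29] T [ 0.163 -0.345  0.015] w 0.0209 t 4.0 q6 [ 0.42  0.35 -0.25 -0.   -0.98 -0.28]
```

View pics/t1.png

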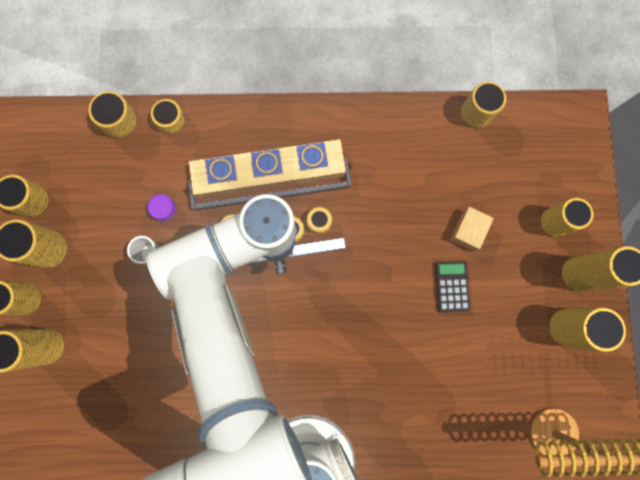

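The top picture shows the straightedge's free half at (318,247), with stacks at (319,219) and (298,227) just ahead of it. I'll refine the riser and bar yaw from the first picture and check the straightedge with the wrist camera.

```bash
python3 - <<'E'
from m import *
f=dict(np.load('top0.npz'));P=cloud(f);z=P[...,2];g=np.stack([P[...,:2]@NX,P[...,:2]@NY],-1)*1000
def edges(m,n,lo=-190,hi=170):
    A=[];B=[]
    for s in range(lo,hi,6):
        k=m&(g[...,1]>=s)&(g[...,1]<s+6)
        if k.sum()>3: A.append((s+3,g[...,0][k].min()));B.append((s+3,g[...,0][k].max()))
    for nm,a in (('near',A),('far',B)):
        a=np.array(a);p=np.polyfit(a[:,0],a[:,1],1); r=a[:,1]-np.polyval(p,a[:,0]);k=abs(r)<2.5*np.median(abs(r))+.3;p=np.polyfit(a[k,0],a[k,1],1)
        print(n,nm,len(a),k.sum(),'yaw',Y-p[0],'x0',p[1])
ok=f['depth']>0
edges(ok&(z>.043)&(z<.05)&(g[...,0]>690)&(g[...,0]<830),'riser')
edges(ok&(z>.028)&(z<.034)&(g[...,0]>665)&(g[...,0]<700),'bar')
f=grab_frame('wrist');save(f,'w2');P=cloud(f);z=P[...,2]
g=np.stack([P[...,:2]@NX,P[...,:2]@NY],-1)*1000
ok=f['depth']>0
edges(ok&(z>.02)&(z<.034)&(g[...,0]>500)&(g[...,0]<550),'SE',-200,200)
m=ok&(z>.02)&(z<.034)&(g[...,0]>500)&(g[...,0]<550); print('SE top z',np.median(z[m]))
plan(.5263,.0629,.0715,.136)
E
```

```text
riser near 60 59 yaw 0.13262698519098814 x0 712.1741105896897
riser far 60 57 yaw 0.13485013684883082 x0 800.0183642578442
bar near 59 56 yaw 0.13633722186083339 x0 678.610241311095
bar far 59 58 yaw 0.13462331848833956 x0 688.929543434007
SE near 16 16 yaw 0.1378866721197925 x0 518.7298951957973
SE far 16 16 yaw 0.13915510260845212 x0 542.4127970962555
SE top z 0.02736788080683933
off [1.9 0.6 0.1] turn 0.001 cur jaw yaw -3.0046 toolx [-0.0015 -0.0004 -1.    ]
pos [0.5263 0.0635 0.0734] F [ 0.06 -0.28 -3.11] T [ 0.015  0.103 -0.008] w 0.0212 t 4.05 q6 [ 0.42  0.34 -0.25 -0.   -0.98 -0.28]
```

View pics/w2.png

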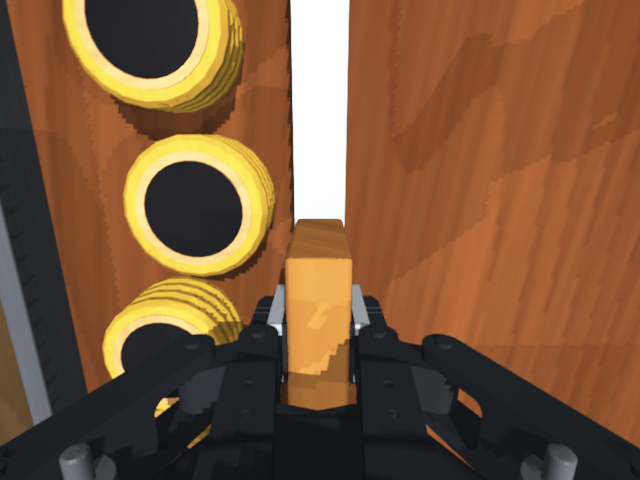

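The wrist picture shows the handle gripped at (320,320), with the straightedge upright and parallel to the bar at left. Now I'll lower it to the counter and push slowly.

>>> {"op": "apply_moves", "data": {"motion": [{"offset": [2,0,0],"turn": 0.003,"jaw": 0},{"offset": [2,0,-8],"turn": 0.003,"jaw": 0},{"offset": [2,0,-14],"turn": 0.003,"jaw": 0},{"offset": [2,0,-20],"turn": 0.003,"jaw": 0},{"offset": [2,0,-26],"turn": 0.003,"jaw": 0}]}}

```text
clock: 4.55
tool_pos: [0.5523, 0.066, 0.0722]
tcp_rot: [-0.047, -0.705, -0.047, 0.706]
wrist_force: [-3.4, 5.8, -0.2]
width: 0.0211
```

```bash
cat > st.py <<'E'
from m import *
s=ctrl.read_state();p=s['tool_pos'][:2]*1000;F=s['wrist_force']
print("x'",p@NX,"s",p@NY,'Fx',F[:2]@NX,'Fs',F[:2]@NY);plan(.56,.06,.0715,.1345,s)
E
python3 st.py
```

```text
x' 556.1194062049163 s -9.478636220063793 Fx -2.560689803595403 Fs 6.22403516618076
off [ 0.7  7.  -6.9] turn -0.0021 cur jaw yaw -3.0092 toolx [-0.0005  0.     -1.    ]
pos [0.5523 0.066  0.0722] F [-3.38  5.82 -0.24] T [1.453 1.299 0.452] w 0.0211 t 4.55 q6 [ 0.4   0.39 -0.18 -0.   -1.   -0.27]
```

>>> {"op": "apply_moves", "data": {"motion": [{"offset": [0,0,-4],"turn": 0,"jaw": 0},{"offset": [0,0,-8],"turn": 0,"jaw": 0},{"offset": [0,0,-12],"turn": 0,"jaw": 0},{"offset": [0,0,-16],"turn": 0,"jaw": 0},{"offset": [0,0,-20],"turn": 0,"jaw": 0}]}}

```text
clock: 5.05
tool_pos: [0.5714, 0.0688, 0.0718]
tcp_rot: [-0.047, -0.705, -0.047, 0.706]
wrist_force: [0.8, -4.1, -5.8]
width: 0.021
```

```bash
python3 st.py
```

```text
x' 575.425101917552 s -9.333359569690826 Fx 0.265779328468633 Fs -4.1940048177436715
off [ 0.4  7.2 12.4] turn -0.0015 cur jaw yaw -3.0085 toolx [-0.0017 -0.0004 -1.    ]
pos [0.5714 0.0688 0.0718] F [ 0.83 -4.12 -5.79] T [-0.947  0.217  0.12 ] w 0.021 t 5.05 q6 [ 0.39  0.42 -0.13 -0.   -1.02 -0.26]
```

>>> {"op": "apply_moves", "data": {"motion": [{"offset": [0.5,0,-3],"turn": 0,"jaw": 0},{"offset": [0.5,0,-6],"turn": 0,"jaw": 0},{"offset": [0.5,0,-9],"turn": 0,"jaw": 0},{"offset": [0.5,0,-12],"turn": 0,"jaw": 0},{"offset": [0.5,0,-12],"turn": 0,"jaw": 0}]}}

```text
clock: 5.55
tool_pos: [0.5844, 0.0706, 0.0719]
tcp_rot: [0.047, 0.706, 0.047, -0.705]
wrist_force: [-2.9, -3.8, -8.6]
width: 0.0209
```

```bash
python3 st.py
```

```text
x' 588.5679724670312 s -9.265867697419555 Fx -3.439965049993866 Fs -3.382042694240835
off [ 0.4  7.3 25.6] turn -0.0013 cur jaw yaw -3.0084 toolx [ 0.0009  0.0001 -1.    ]
pos [0.5844 0.0706 0.0719] F [-2.95 -3.82 -8.62] T [-1.843  0.464  0.162] w 0.0209 t 5.55 q6 [ 0.39  0.44 -0.1   0.   -1.03 -0.25]
```

>>> {"op": "apply_moves", "data": {"motion": [{"offset": [0,0,-1],"turn": 0,"jaw": 0},{"offset": [0,0,-2],"turn": 0,"jaw": 0},{"offset": [0,0,-3],"turn": 0,"jaw": 0}]}}

```text
clock: 5.85
tool_pos: [0.5864, 0.0708, 0.0717]
tcp_rot: [-0.047, -0.705, -0.047, 0.706]
wrist_force: [-5.0, -0.2, 6.0]
width: 0.021
```

```bash
python3 st.py
```

```text
x' 590.5481548414182 s -9.334232863930009 Fx -5.022292237027915 Fs 0.5235493808419445
off [ 0.2  7.2 27.6] turn -0.0016 cur jaw yaw -3.0087 toolx [-0.0008 -0.0002 -1.    ]
pos [0.5864 0.0708 0.0717] F [-5.05 -0.16  6.  ] T [ 1.968  2.234 -0.038] w 0.021 t 5.85 q6 [ 0.38  0.45 -0.09 -0.   -1.03 -0.25]
```

```bash
python3 - <<'E'
from m import *
f=grab_frame('wrist');save(f,'w3')
for i in range(4):
    s=ctrl.read_state();print(s['wrist_force'].round(1),s['wrist_torque'].round(2),s['tool_pos'].round(4)); 
    if i<3: look('t2') if i==0 else grab_frame('wrist')
E
```

```text
[-3.9 -2.6  4.3] [ 1.21  1.75 -0.04] [0.5865 0.0708 0.0717]
edge 442 yaw 0.1475 len/wid 146.87053546905523 28.073873901367165 cen [599.9819 -22.8257] x [576.0737 604.1476] z 0.026108440401052868
stack [ 634.6 -120.8] 32.6 [316. 206.]
[-2.8 -4.2 -0.2] [ 0.22  1.34 -0.14] [0.5866 0.0708 0.0717]
[-1.8 -6.8 -4.1] [-0.87  0.9  -0.15] [0.5867 0.0708 0.0718]
[-1.3 -8.5 -8.6] [-1.83  0.47 -0.11] [0.5867 0.0709 0.0718]
```

View pics/w3.png

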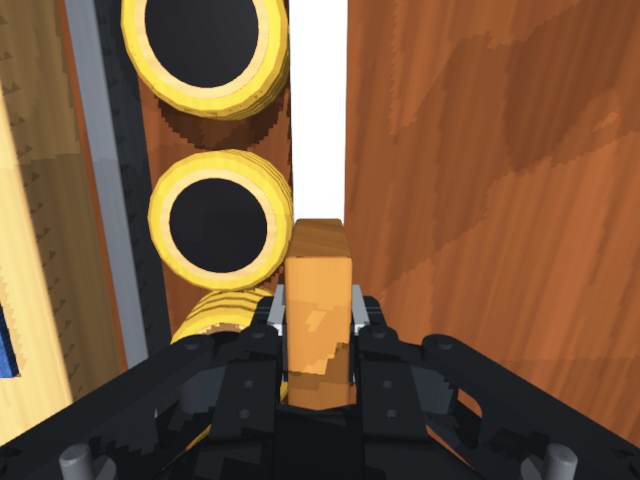

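>>> {"op": "apply_moves", "data": {"motion": [{"offset": [-0.4,0,0],"turn": 0,"jaw": 0}]}}

```text
clock: 6.15
tool_pos: [0.5868, 0.0709, 0.0723]
tcp_rot: [0.047, 0.706, 0.047, -0.705]
wrist_force: [0.0, -7.1, -14.1]
width: 0.0209
```

```bash
python3 - <<'E'
from m import *
for i in range(12):
    s=ctrl.read_state();p=s['tool_pos']*1000;F=s['wrist_force'];print(round(s['clock'],2),'Fx',round(F[:2]@NX,1),'Fs',round(F[:2]@NY,1),'Fz',F[2].round(1),s['wrist_torque'].round(2),(p[:2]@NX).round(2),p[2].round(2)); 
    grab_frame('wrist')
E
```

```text
6.15 Fx -0.9 Fs -7.0 Fz -14.1 [-2.86  0.01 -0.04] 591.0 72.26
6.2 Fx -2.5 Fs -5.2 Fz -15.2 [-2.88 -0.02  0.01] 591.07 72.38
6.25 Fx -0.4 Fs -2.9 Fz -12.4 [-2.64  0.05 -0.07] 591.09 72.39
6.3 Fx -0.6 Fs -0.5 Fz -11.3 [-2.23  0.08  0.08] 591.1 72.36
6.35 Fx -2.2 Fs 1.0 Fz -10.2 [-1.6   0.25  0.13] 591.13 72.36
6.4 Fx -0.4 Fs 3.2 Fz -7.9 [-1.09  0.4   0.07] 591.15 72.35
6.45 Fx -1.2 Fs 5.2 Fz -3.8 [-0.1   0.5  -0.01] 591.07 72.3
6.5 Fx -2.0 Fs 4.5 Fz 8.8 [ 2.62  1.59 -0.11] 591.31 72.35
6.55 Fx -2.4 Fs 8.8 Fz 5.7 [ 2.25  1.39 -0.03] 591.32 72.37
6.6 Fx -0.4 Fs 0.3 Fz -12.6 [-2.2  -0.29 -0.11] 591.32 72.36
6.65 Fx -6.0 Fs -1.7 Fz 1.1 [-0.27  2.02 -0.35] 591.25 72.36
6.7 Fx -0.5 Fs -0.8 Fz -1.5 [ 0.19 -0.22 -0.14] 591.42 72.39
```

```bash
python3 - <<'E'
from m import *
f=grab_frame('scene');save(f,'s2')
cv2.imwrite('pics/s2c.png',cv2.resize(f['image'][120:310,240:500,::-1],None,fx=3,fy=3,interpolation=cv2.INTER_CUBIC))
for i in range(2):
    s=ctrl.read_state();p=s['tool_pos']*1000;F=s['wrist_force'];print(round(s['clock'],2),'Fx',round(F[:2]@NX,1),'Fs',round(F[:2]@NY,1),'Fz',F[2].round(1),s['wrist_torque'].round(2),(p[:2]@NX).round(2),p[2].round(2)); 
    grab_frame('wrist')
E
```

```text
6.8 Fx 2.0 Fs 0.6 Fz -4.0 [-0.69 -0.79  0.07] 591.4 72.39
6.85 Fx -0.4 Fs -4.6 Fz -4.1 [-0.78 -0.1  -0.06] 591.39 72.45
```

View pics/s2.png

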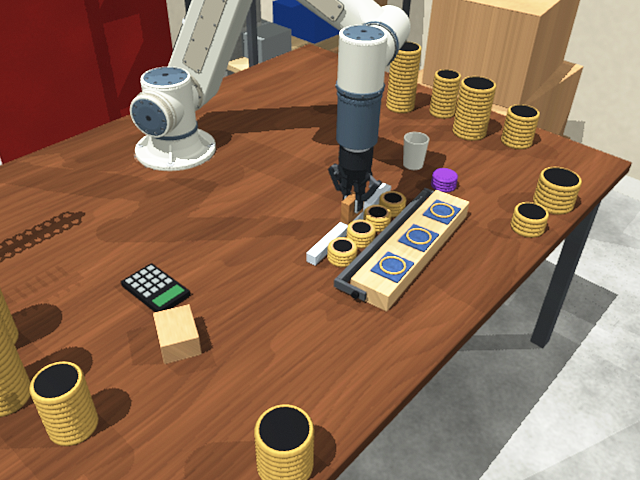

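View pics/s2c.png

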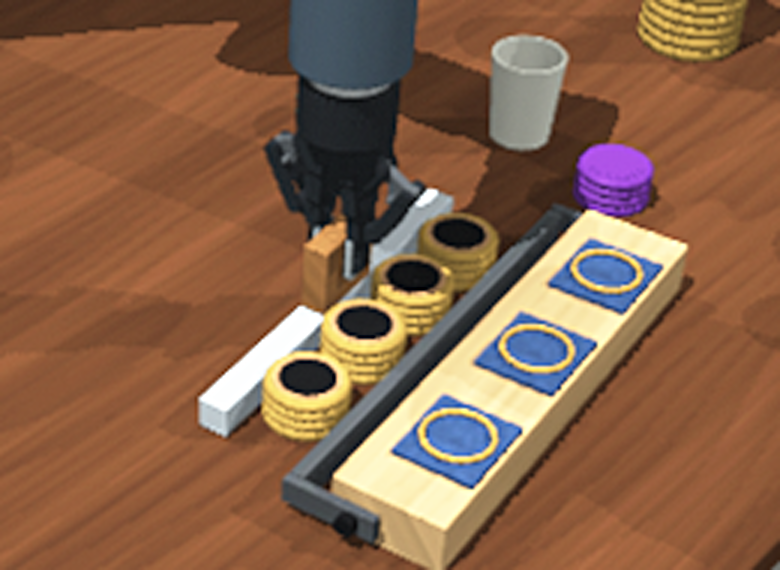

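The scene picture shows all four stacks in line ahead of the straightedge with a gap to the bar. The arm is clear of the cup. I'll keep going in small steps.

>>> {"op": "apply_moves", "data": {"motion": [{"offset": [0,0,-1],"turn": 0,"jaw": 0},{"offset": [0,0,-2],"turn": 0,"jaw": 0},{"offset": [0,0,-3],"turn": 0,"jaw": 0},{"offset": [0,0,-4],"turn": 0,"jaw": 0},{"offset": [0,0,-5],"turn": 0,"jaw": 0}]}}

```text
clock: 7.4
tool_pos: [0.5913, 0.0714, 0.072]
tcp_rot: [-0.047, -0.705, -0.047, 0.706]
wrist_force: [-0.4, -9.0, -7.8]
width: 0.0205
```

```bash
cat > av.py <<'E'
from m import *
import sys
A=[]
for i in range(int(sys.argv[1]) if len(sys.argv)>1 else 4):
    if i: grab_frame('wrist')
    s=ctrl.read_state();p=s['tool_pos']*1000;F=s['wrist_force'];M=rot(s)
    A.append([F[:2]@NX,F[:2]@NY,F[2],*s['wrist_torque'],p[:2]@NX,p[:2]@NY,p[2],1000*((np.arctan2(M[1,2],M[0,2])+np.pi/2)%np.pi-np.pi/2)])
    if i%2==0: print(round(s['clock'],2),np.array(A[-1]).round(2))
print('mean',np.mean(A,0).round(2))
E
python3 av.py
```

```text
7.4 [ -1.64  -8.85  -7.78  -2.04   0.41  -0.03 595.53  -9.42  71.99 133.14]
7.5 [ -1.58  -8.54 -12.92  -2.73  -0.1   -0.03 595.73  -9.41  72.04 133.08]
mean [ -1.48  -8.   -11.85  -2.52   0.03  -0.02 595.67  -9.42  72.03 133.09]
```

>>> {"op": "apply_moves", "data": {"motion": [{"offset": [-1.5,0,0],"turn": 0,"jaw": 0},{"offset": [-1.5,0,0],"turn": 0,"jaw": 0}]}}

```text
clock: 7.75
tool_pos: [0.5916, 0.0716, 0.0739]
tcp_rot: [0.047, 0.706, 0.047, -0.706]
wrist_force: [-1.1, 0.3, -11.4]
width: 0.0209
```

```bash
python3 av.py 6
```

```text
7.75 [ -1.07   0.41 -11.39  -1.99   0.13   0.11 595.86  -9.3   73.89 132.95]
7.85 [ -1.62   4.17  -4.59  -0.49   0.53   0.13 595.91  -9.27  73.77 132.94]
7.95 [ -1.72   7.69   0.76   0.93   1.05   0.13 595.95  -9.24  73.72 132.96]
mean [ -1.68   4.71  -3.74  -0.15   0.7    0.14 595.92  -9.27  73.79 132.94]
```

```bash
python3 - <<'E'
from m import *
f=grab_frame('wrist');save(f,'w4');P=cloud(f);z=P[...,2];g=np.stack([P[...,:2]@NX,P[...,:2]@NY],-1)*1000
ok=f['depth']>0
m=ok&(z>.018)&(z<.034)&(abs(g[...,0]-596)<14)
for a in range(-180,180,20):
    k=m&(abs(g[...,1]-a-10)<10)
    if k.sum()>30: print(a+10,k.sum(),z[k].mean().round(4),g[...,0][k].min().round(1),g[...,0][k].max().round(1))
m=ok&(z>.032)&(z<.045)&(g[...,0]>600)&(g[...,0]<690)
k,l,st,ce=cv2.connectedComponentsWithStats(m.astype(np.uint8))
for i in range(1,k):
    if st[i,4]>1500: q=P[l==i];c=cv2.minEnclosingCircle((g[l==i]).astype(np.float32));A=np.c_[g[l==i],np.ones(len(q))];co=np.linalg.lstsq(A,q[:,2]*1000,rcond=None)[0];print('st',st[i,4],c,q[:,2].mean(),'tilt',co[:2])
E
python3 - <<'E'
import sys;sys.path.insert(0,'.')
E
```

```text
-130 2318 0.0279 583.2 609.9
-110 3114 0.028 583.2 610.0
-90 2670 0.0283 583.3 607.3
-70 2380 0.0286 583.3 607.3
-50 1978 0.0291 583.4 610.0
-30 45 0.0324 583.6 610.0
st 15427 ((640.1897583007812, -121.90951538085938), 32.93978500366211) 0.035558156973084114 tilt [ 0.0035 -0.0247]
st 15204 ((640.4595947265625, -41.228546142578125), 33.02737808227539) 0.03548332112135127 tilt [0.004  0.0055]
st 1843 ((649.1508178710938, 11.859037399291992), 22.894624710083008) 0.03492336352411863 tilt [-0.0454  0.1506]
```

View pics/w4.png

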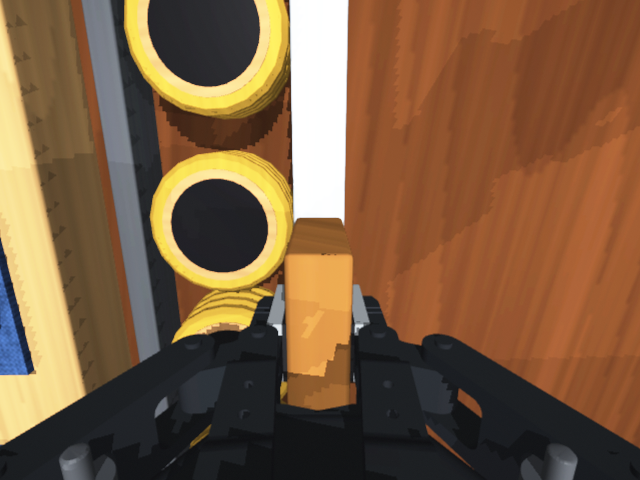

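>>> {"op": "apply_moves", "data": {"motion": [{"offset": [1.7,0,0],"turn": 0,"jaw": 0},{"offset": [1.7,0,-1],"turn": 0,"jaw": 0},{"offset": [1.7,0,-2],"turn": 0,"jaw": 0},{"offset": [1.7,0,-2],"turn": 0,"jaw": 0}]}}

```text
clock: 8.45
tool_pos: [0.5935, 0.0717, 0.0719]
tcp_rot: [-0.047, -0.705, -0.047, 0.706]
wrist_force: [-3.6, -0.2, 6.8]
width: 0.0209
```

```bash
python3 av.py 4
```

```text
8.45 [ -3.54   0.29   6.78   1.82   1.9   -0.05 597.73  -9.41  71.87 132.97]
8.55 [ -1.99  -6.22  -6.68  -1.42   0.67  -0.13 597.85  -9.35  71.91 132.94]
mean [ -2.87  -4.37  -3.01  -0.48   1.02  -0.1  597.82  -9.37  71.9  132.95]
```

>>> {"op": "apply_moves", "data": {"motion": [{"offset": [0,0,-0.5],"turn": 0,"jaw": 0},{"offset": [0,0,-1],"turn": 0,"jaw": 0},{"offset": [0,0,-1],"turn": 0,"jaw": 0}]}}

```text
clock: 8.9
tool_pos: [0.5947, 0.072, 0.0719]
tcp_rot: [0.047, 0.706, 0.047, -0.706]
wrist_force: [-4.6, 2.8, 8.6]
width: 0.0209
```

```bash
python3 av.py 4
```

```text
8.9 [ -4.16   3.44   8.6    2.35   2.05  -0.02 598.93  -9.32  71.95 133.03]
9.0 [ -4.19  -3.06   2.06   0.58   1.3   -0.11 599.02  -9.31  71.99 133.02]
mean [ -3.62  -1.57   3.5    1.03   1.5   -0.09 599.    -9.31  71.99 133.01]
```

>>> {"op": "apply_moves", "data": {"motion": [{"offset": [0,0,-0.5],"turn": 0,"jaw": 0},{"offset": [0,0,-1],"turn": 0,"jaw": 0},{"offset": [0,0,-1],"turn": 0,"jaw": 0}]}}

```text
clock: 9.35
tool_pos: [0.5956, 0.0721, 0.072]
tcp_rot: [0.047, 0.706, 0.047, -0.706]
wrist_force: [-4.4, 6.4, 0.4]
width: 0.0205
```

```bash
python3 av.py 4
```

```text
9.35 [ -3.45   6.97   0.39   0.69   1.39   0.17 599.92  -9.31  71.96 133.02]
9.45 [ -5.11   6.38   7.95   2.37   1.86   0.07 600.02  -9.28  72.02 133.04]
mean [ -4.     6.61   5.66   1.84   1.74   0.09 600.    -9.29  72.01 133.02]
```

>>> {"op": "apply_moves", "data": {"motion": [{"offset": [0,0,-0.5],"turn": 0,"jaw": 0},{"offset": [0,0,-1],"turn": 0,"jaw": 0},{"offset": [0,0,-1],"turn": 0,"jaw": 0}]}}

```text
clock: 9.8
tool_pos: [0.5965, 0.0722, 0.072]
tcp_rot: [-0.047, -0.705, -0.047, 0.706]
wrist_force: [-1.8, -4.1, -13.3]
width: 0.0209
```

```bash
python3 av.py 4
```

```text
9.8 [ -2.3   -3.87 -13.31  -2.81   0.37   0.09 600.82  -9.37  71.96 133.05]
9.9 [ -3.21   4.47  -5.06  -0.47   1.13   0.23 600.87  -9.34  71.97 133.14]
mean [ -2.77   2.2   -6.5   -1.1    0.91   0.19 600.85  -9.34  71.97 133.13]
```

>>> {"op": "apply_moves", "data": {"motion": [{"offset": [0,0,-0.5],"turn": 0,"jaw": 0},{"offset": [0,0,-1],"turn": 0,"jaw": 0},{"offset": [0,0,-1],"turn": 0,"jaw": 0}]}}

```text
clock: 10.25
tool_pos: [0.5968, 0.0721, 0.0717]
tcp_rot: [-0.047, -0.705, -0.047, 0.706]
wrist_force: [-7.2, -2.0, 4.6]
width: 0.0208
```

```bash
python3 av.py 4
```

```text
10.25 [ -7.36  -0.97   4.57   0.83   2.55   0.12 601.05  -9.48  71.7  133.18]
10.35 [ -4.49   4.92  -0.74  -0.23   2.14   0.34 601.08  -9.42  71.74 133.19]
mean [ -5.74   0.13   0.09  -0.08   2.18   0.2  601.07  -9.45  71.73 133.18]
```

>>> {"op": "apply_moves", "data": {"motion": [{"offset": [0,0,-0.5],"turn": 0,"jaw": 0},{"offset": [0,0,-1],"turn": 0,"jaw": 0},{"offset": [0,0,-1],"turn": 0,"jaw": 0}]}}

```text
clock: 10.7
tool_pos: [0.597, 0.0721, 0.0714]
tcp_rot: [-0.047, -0.704, -0.047, 0.707]
wrist_force: [-7.1, -1.3, -0.6]
width: 0.0205
```

```bash
python3 av.py 4
```

```text
10.7 [ -7.22  -0.36  -0.56  -0.43   2.83   0.21 601.22  -9.5   71.42 133.17]
10.8 [ -6.94   0.48  -0.8   -0.48   2.81   0.27 601.21  -9.47  71.44 133.26]
mean [ -7.69   0.41  -0.53  -0.45   2.8    0.25 601.21  -9.49  71.44 133.21]
```

>>> {"op": "apply_moves", "data": {"motion": [{"offset": [0,0,-0.5],"turn": 0,"jaw": 0},{"offset": [0,0,-1],"turn": 0,"jaw": 0},{"offset": [0,0,-1],"turn": 0,"jaw": 0}]}}

```text
clock: 11.15
tool_pos: [0.5971, 0.0721, 0.0714]
tcp_rot: [-0.047, -0.704, -0.047, 0.708]
wrist_force: [-11.9, -0.3, 2.0]
width: 0.0209
```

```bash
python3 av.py 4
```

```text
11.15 [-11.86   1.31   2.    -0.44   3.82   0.24 601.35  -9.47  71.44 133.19]
11.25 [-10.58   1.14   2.14  -0.41   3.86   0.3  601.36  -9.48  71.46 133.22]
mean [-10.54   0.91   1.86  -0.43   3.83   0.26 601.36  -9.49  71.46 133.2 ]
```

>>> {"op": "apply_moves", "data": {"motion": [{"offset": [0,0,-0.5],"turn": 0,"jaw": 0},{"offset": [0,0,-0.5],"turn": 0,"jaw": 0}]}}

```text
clock: 11.5
tool_pos: [0.5971, 0.0721, 0.0715]
tcp_rot: [-0.047, -0.703, -0.047, 0.708]
wrist_force: [-11.5, -0.6, 3.3]
width: 0.0212
```

```bash
python3 av.py 4;  python3 - <<'E'
from m import *
look('t3');f=grab_frame('wrist');save(f,'w5')
f=grab_frame('scene');save(f,'s3')
cv2.imwrite('pics/s3c.png',cv2.resize(f['image'][150:310,290:490,::-1],None,fx=4,fy=3.7,interpolation=cv2.INTER_CUBIC))
E
```

```text
11.5 [-11.47   1.01   3.28  -0.39   4.43   0.31 601.4   -9.49  71.46 133.17]
11.6 [-11.19   0.44   2.99  -0.38   4.31   0.27 601.43  -9.49  71.48 133.14]
mean [-11.11   1.25   3.01  -0.4    4.34   0.28 601.42  -9.49  71.47 133.16]
edge 437 yaw 0.145 len/wid 151.83758888244628 30.21319458007804 cen [610.8333 -19.2876] x [586.532  616.7452] z 0.026173285690865633
stack [ 645.2 -123. ] 33.5 [316. 203.]
```

View pics/s3c.png

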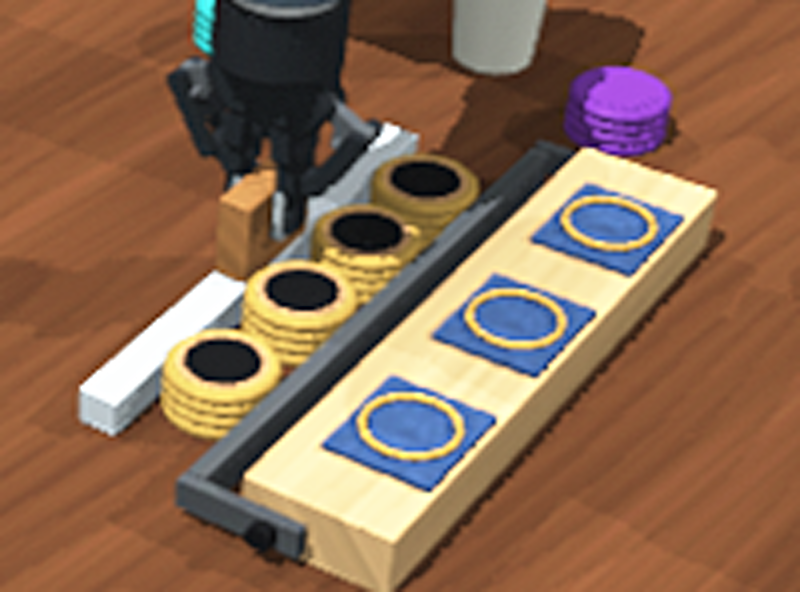

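View pics/w5.png

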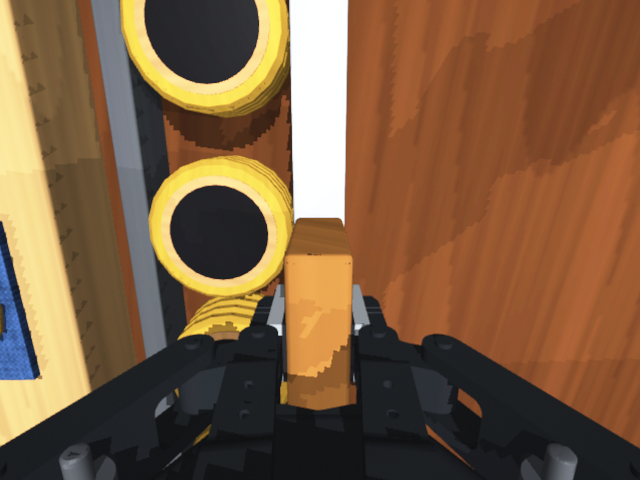

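>>> {"op": "apply_moves", "data": {"motion": [{"offset": [0,0,0],"turn": -0.004,"jaw": 0},{"offset": [0,0,0],"turn": -0.004,"jaw": 0}]}}

```text
clock: 12.0
tool_pos: [0.5972, 0.0721, 0.0715]
tcp_rot: [-0.049, -0.703, -0.048, 0.708]
wrist_force: [-11.6, 0.3, 3.0]
width: 0.0209
```

```bash
python3 av.py 4; python3 - <<'E'
from m import *
f=grab_frame('wrist');P=cloud(f);z=P[...,2];g=np.stack([P[...,:2]@NX,P[...,:2]@NY],-1)*1000
ok=f['depth']>0
m=ok&(z>.0325)&(z<.045)&(g[...,0]>605)&(g[...,0]<700)&(np.abs(g[...,1])<170)
k,l,st,ce=cv2.connectedComponentsWithStats(m.astype(np.uint8))
for i in range(1,k):
    if st[i,4]>1500:
        q=g[l==i]; print('st',st[i,4],cv2.minEnclosingCircle(q.astype(np.float32)),'xmax',np.percentile(q[:,0],99.8))
m=ok&(z>.026)&(z<.0335)&(g[...,0]>665)&(g[...,0]<700)
for a in range(-160,60,20):
    kk=m&(abs(g[...,1]-a-10)<10)
    if kk.sum()>30: print('bar',a+10,kk.sum(),np.percentile(g[...,0][kk],[2,98]).round(1),z[kk].mean().round(4))
E
```

```text
12.0 [-11.44   1.88   3.02  -0.39   4.29  -0.03 601.43  -9.49  71.46 136.54]
12.1 [-11.22   2.04   2.74  -0.39   4.29  -0.05 601.42  -9.5   71.46 136.47]
mean [-11.47   1.76   2.91  -0.39   4.29  -0.02 601.43  -9.5   71.46 136.47]
st 15115 ((645.1951293945312, -122.74848937988281), 32.794986724853516) xmax 676.8666914156856
st 15297 ((645.2779541015625, -39.10759735107422), 32.81673049926758) xmax 676.7099244063752
bar -130 981 [677.5 689.7] 0.0302
bar -110 1766 [672.7 689.7] 0.0301
bar -90 1601 [677.8 689.7] 0.0298
bar -70 1448 [677.8 689.8] 0.0298
bar -50 1243 [674.9 689.8] 0.03
bar -30 1071 [675.5 689.8] 0.0301
bar -10 1061 [677.9 689.8] 0.0298
bar 10 1018 [667.6 689.7] 0.0299
bar 30 243 [678.3 690. ] 0.0299
bar 50 201 [678.2 687.2] 0.0298
```

>>> {"op": "apply_moves", "data": {"motion": [{"offset": [0,0,-0.5],"turn": 0,"jaw": 0},{"offset": [0,0,-1],"turn": 0,"jaw": 0},{"offset": [0,0,-1],"turn": 0,"jaw": 0}]}}

```text
clock: 12.5
tool_pos: [0.5973, 0.0721, 0.0715]
tcp_rot: [-0.049, -0.703, -0.048, 0.708]
wrist_force: [-15.1, 0.1, 6.1]
width: 0.021
```

```bash
python3 av.py 4
```

```text
12.5 [-14.98   2.14   6.13  -0.37   5.41  -0.06 601.54  -9.51  71.49 136.34]
12.6 [-13.9    1.8    5.97  -0.3    5.4   -0.07 601.54  -9.51  71.48 136.34]
mean [-14.38   1.85   5.52  -0.35   5.38  -0.06 601.55  -9.51  71.48 136.37]
```

>>> {"op": "apply_moves", "data": {"motion": [{"offset": [0,0,-0.5],"turn": 0,"jaw": 0},{"offset": [0,0,-0.8],"turn": 0,"jaw": 0},{"offset": [0,0,-0.8],"turn": 0,"jaw": 0}]}}

```text
clock: 12.95
tool_pos: [0.5974, 0.0722, 0.0715]
tcp_rot: [-0.049, -0.702, -0.048, 0.709]
wrist_force: [-17.1, 0.1, 8.5]
width: 0.0211
```

```bash
python3 av.py 4
```

```text
12.95 [-16.95   2.43   8.49  -0.34   6.26  -0.   601.65  -9.5   71.49 136.31]
13.05 [-16.88   2.38   6.76  -0.26   6.23  -0.04 601.65  -9.51  71.47 136.25]
mean [-16.5    2.34   7.17  -0.31   6.22  -0.04 601.64  -9.51  71.48 136.3 ]
```

>>> {"op": "apply_moves", "data": {"motion": [{"offset": [0,0,1],"turn": 0,"jaw": 0},{"offset": [0,0,2],"turn": 0,"jaw": 0},{"offset": [0,0,2.5],"turn": 0,"jaw": 0},{"offset": [0,0,2.5],"turn": 0,"jaw": 0}]}}

```text
clock: 13.5
tool_pos: [0.5971, 0.0721, 0.0715]
tcp_rot: [-0.048, -0.704, -0.048, 0.707]
wrist_force: [-9.0, 0.2, 1.1]
width: 0.0209
```

```bash
python3 av.py 4
```

```text
13.5 [ -8.9    1.45   1.11  -0.41   3.59  -0.11 601.34  -9.51  71.47 136.35]
13.6 [ -9.37   0.8    1.2   -0.47   3.52  -0.08 601.35  -9.5   71.46 136.43]
mean [ -9.11   0.83   1.15  -0.44   3.54  -0.11 601.34  -9.5   71.46 136.39]
```

>>> {"op": "apply_moves", "data": {"motion": [{"offset": [0,0,0.7],"turn": 0,"jaw": 0},{"offset": [0,0,1.3],"turn": 0,"jaw": 0},{"offset": [0,0,1.3],"turn": 0,"jaw": 0}]}}

```text
clock: 13.95
tool_pos: [0.5969, 0.0721, 0.0714]
tcp_rot: [-0.048, -0.705, -0.048, 0.706]
wrist_force: [-5.7, 0.1, -1.9]
width: 0.0213
```

```bash
python3 av.py 4
```

```text
13.95 [ -5.68   0.85  -1.87  -0.55   2.21  -0.11 601.15  -9.48  71.44 136.48]
14.05 [ -5.71   0.34  -1.75  -0.56   2.21  -0.1  601.17  -9.48  71.48 136.51]
mean [ -5.66   0.33  -2.07  -0.54   2.21  -0.1  601.17  -9.47  71.46 136.5 ]
```

>>> {"op": "apply_moves", "data": {"motion": [{"offset": [0.5,0,0.5],"turn": 0,"jaw": 0},{"offset": [0.5,0,0.5],"turn": 0,"jaw": 0},{"offset": [0.5,0,0.5],"turn": 0,"jaw": 0}], "newtons": 30}}

```text
clock: 14.4
tool_pos: [0.5968, 0.0721, 0.0714]
tcp_rot: [-0.048, -0.705, -0.048, 0.706]
wrist_force: [-6.7, -1.4, -0.2]
width: 0.0206
```

```bash
python3 av.py 4
```

```text
14.4 [ -6.81  -0.46  -0.24  -0.56   2.18  -0.1  601.11  -9.5   71.43 136.59]
14.5 [ -5.87   0.23  -0.3   -0.49   2.12  -0.13 601.09  -9.48  71.41 136.61]
mean [ -5.96   0.1   -0.15  -0.51   2.15  -0.11 601.1   -9.49  71.42 136.59]
```

Fz is about 0, so the straightedge is standing on the counter and pressing with about 6 N. Releasing now.

>>> {"op": "apply_moves", "data": {"motion": [{"offset": [0,0,0],"turn": 0,"jaw": 0.35},{"offset": [0,0,0],"turn": 0,"jaw": 0.5},{"offset": [0,0,0],"turn": 0,"jaw": 0.6},{"offset": [0,0,0],"turn": 0,"jaw": 0.6}]}}

```text
clock: 14.95
tool_pos: [0.5985, 0.0726, 0.0721]
tcp_rot: [0.048, 0.706, 0.049, -0.705]
wrist_force: [0.1, -0.5, 0.0]
width: 0.0511
```

```bash
python3 av.py 4;  python3 - <<'E'
from m import *
f=grab_frame('wrist');save(f,'w6')
E
```

```text
14.95 [  0.06  -0.47   0.03   0.02  -0.02  -0.01 602.78  -9.2   72.06 137.14]
15.05 [  0.17  -1.17  -0.79  -0.03  -0.    -0.03 602.34  -9.29  71.77 137.03]
mean [ -0.09  -0.42  -0.29  -0.01   0.01  -0.   602.45  -9.26  71.86 137.09]
```

View pics/w6.png

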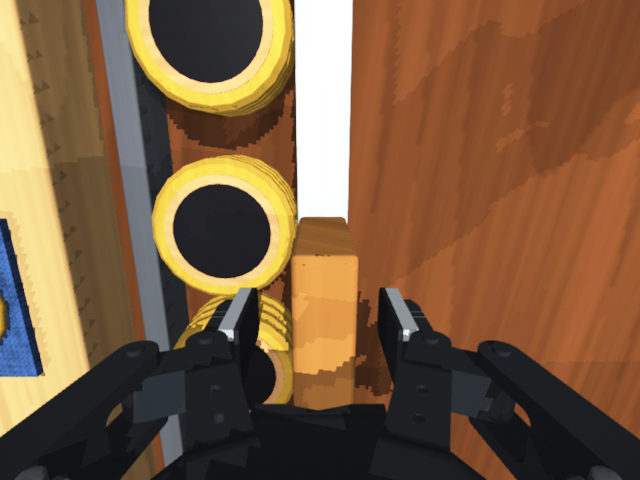

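The wrist picture shows the fingers clear of both sides of the handle at (325,300), and no force is left. Lifting straight up.

>>> {"op": "apply_moves", "data": {"motion": [{"offset": [-10,0,0],"turn": 0,"jaw": 0.6},{"offset": [-30,0,0],"turn": 0,"jaw": 0.6},{"offset": [-60,0,0],"turn": 0,"jaw": 0.6},{"offset": [-95,0,0],"turn": 0,"jaw": 0.6},{"offset": [-130,0,0],"turn": 0,"jaw": 0.6}]}}

```text
clock: 15.65
tool_pos: [0.5974, 0.0722, 0.2037]
tcp_rot: [0.048, 0.706, 0.048, -0.705]
wrist_force: [-0.1, 0.8, -0.4]
width: 0.0513
```

>>> {"op": "apply_moves", "data": {"motion": [{"offset": [-30,0,40],"turn": 0,"jaw": 0.6},{"offset": [-40,0,85],"turn": 0,"jaw": 0.6},{"offset": [-40,0,130],"turn": 0,"jaw": 0.6},{"offset": [-40,0,175],"turn": 0,"jaw": 0.6},{"offset": [-40,0,220],"turn": 0,"jaw": 0.6}]}}

```text
clock: 16.15
tool_pos: [0.378, 0.0418, 0.2422]
tcp_rot: [0.048, 0.706, 0.048, -0.705]
wrist_force: [-0.2, 0.7, 0.3]
width: 0.0511
```

```bash
python3 - <<'E'
from m import *
f,P=look('t4')
cv2.imwrite('pics/t4c.png',cv2.resize(f['image'][130:320,120:400,::-1],None,fx=2.8,fy=2.8,interpolation=cv2.INTER_CUBIC))
z=P[...,2];g=np.stack([P[...,:2]@NX,P[...,:2]@NY],-1)*1000
m=(z>.018)&(z<.0295)&(abs(g[...,0]-601)<16)
for a in range(-190,180,20):
    k=m&(abs(g[...,1]-a-10)<10)
    if k.sum()>10: print('SE',a+10,k.sum(),np.percentile(g[...,0][k],[2,98]).round(1),z[k].mean().round(4))
for n in ['cup','carton','calculator']: print(n,[w(f,r['location']) for r in recognise(n,'top')[:1]])
s=ctrl.read_state();print(s['tool_pos'],s['wrist_force'])
f=grab_frame('scene');save(f,'s4')
cv2.imwrite('pics/s4c.png',cv2.resize(f['image'][130:310,290:490,::-1],None,fx=3.3,fy=3.3,interpolation=cv2.INTER_CUBIC))
E
```

```text
edge 476 yaw 0.092 len/wid 173.07017850875854 35.03620147705078 cen [586.1818 155.1318] x [580.4328 615.469 ] z 0.02532322917164953
stack [ 649.8 -124.2] 37.5 [316. 202.]
stack [644.4 -38.5] 33.1 [284. 207.]
stack [648.5  38.7] 36.3 [256. 211.]
stack [645.6 109. ] 33.8 [228. 216.]
SE -180 30 [587.8 610.6] 0.0248
SE -160 68 [587.9 611.7] 0.0253
SE -140 67 [587.7 613.9] 0.0256
SE -120 76 [588.2 614.5] 0.0254
SE -100 63 [588.3 615.3] 0.0252
SE -80 63 [587.9 611.6] 0.026
SE -60 65 [587.9 612.6] 0.0255
SE -40 32 [587.7 615.6] 0.0258
SE 20 11 [587.3 592.9] 0.0267
SE 40 69 [587.7 612.5] 0.0254
SE 60 68 [587.9 611.8] 0.0251
SE 80 72 [587.7 611.5] 0.0253
SE 100 67 [587.6 615.3] 0.0252
SE 120 71 [587.3 614.1] 0.0256
SE 140 65 [588.1 611.1] 0.0255
SE 160 38 [587.7 610.1] 0.024
cup [array([0.533 , 0.4082, 0.0501])]
carton [array([ 0.577 , -0.4334,  0.0483])]
calculator [array([ 0.429 , -0.38  ,  0.0179])]
[0.3793 0.0422 0.2429] [ 0.6286 -0.7053  0.5986]
```

View pics/t4c.png

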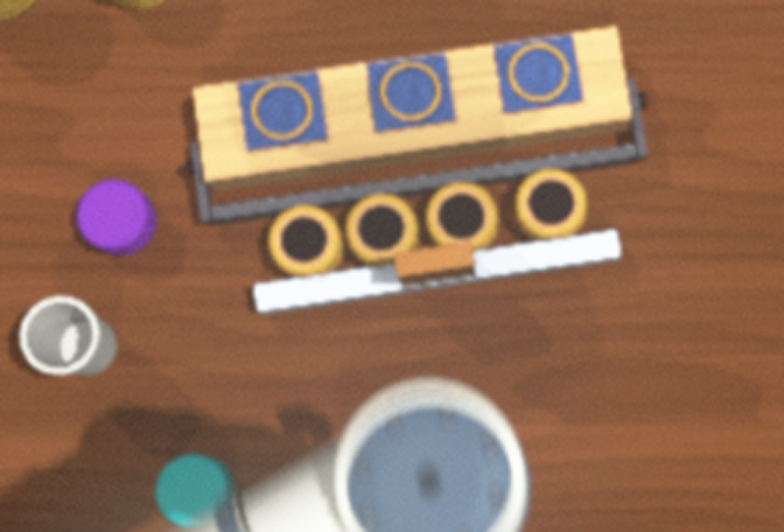

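View pics/s4c.png

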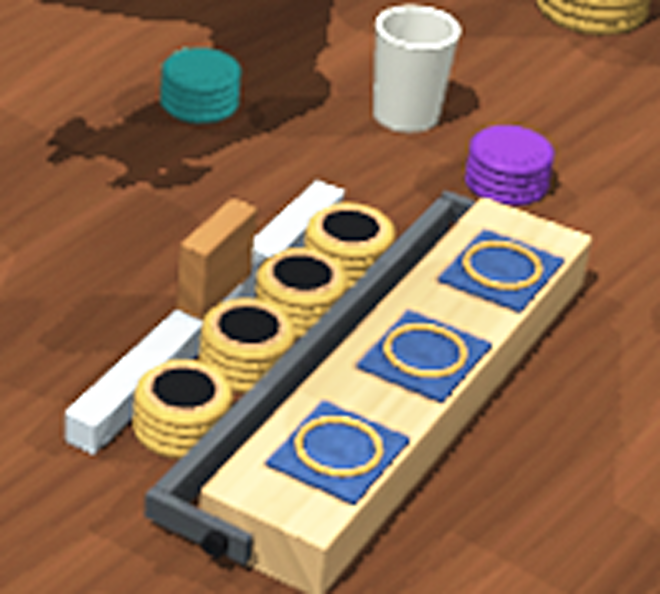

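The straightedge is flat along the row and the bystanders haven't moved. I'll do one finer check of the stack positions (the mask merged with bar pixels).

```bash
python3 - <<'E'
from m import *
from scipy.optimize import minimize_scalar
for rep in range(2):
    f=grab_frame('top');P=cloud(f);z=P[...,2];g=np.stack([P[...,:2]@NX,P[...,:2]@NY],-1)*1000
    for s0 in (-123,-38.5,37,109):
        q=g[(z>.0335)&(z<.039)&(np.hypot(g[...,0]-645,g[...,1]-s0)<34.5)]
        c=(np.percentile(q,1,axis=0)+np.percentile(q,99,axis=0))/2
        print(s0,len(q),'centroid',q.mean(0).round(2),'mid',c.round(2))
E
```

```text
-123 340 centroid [ 644.15 -122.29] mid [ 644.65 -122.34]
-38.5 307 centroid [646.79 -37.93] mid [646.55 -38.41]
37 327 centroid [645.    37.09] mid [644.5   36.78]
109 313 centroid [644.9  108.11] mid [645.32 108.32]
-123 333 centroid [ 644.52 -121.96] mid [ 644.34 -122.79]
-38.5 309 centroid [645.51 -38.09] mid [645.33 -38.08]
37 307 centroid [645.87  38.  ] mid [644.4   36.51]
109 316 centroid [644.55 108.06] mid [644.68 108.17]
```

All four centres are at about 645 mm, within about ±1 mm of noise. That matches the bar front (678 mm) minus the 33 mm radius, so I'm handing in.

```bash
python3 -c "
from h import *
ticket.close_job()
print(ctrl.read_state()['clock'])"
```

```text
the job is handed in; nothing more can be done
the job is handed in; nothing more can be done
```

I pushed the four gold stacks into one straight row against the stop bar with the straightedge, let go of it, and handed the job in at about 16 s on the robot's clock, under the 48 s limit.

- **Finding the bar:** I felt it at about 34 mm ahead of the riser face. I turned the straightedge slightly until the twisting force was near zero, pressed up to 16–17 N, eased to about 6 N, then opened the fingers and lifted clear.
- **Row:** the last pictures put all four stack centres at about 645 mm from the robot, measured square to the riser. That matches the bar front at 678 mm less the 33 mm stack radius. The picture noise is about ±1 mm, so light bearing on the bar is judged from the force readings, not seen.
- **Straightedge:** it stands flat on the counter, parallel to the bar, with its face at the stacks.
- **Bystanders:** cup, carton and calculator are where they started, to within about 5 mm of measurement error. I identified the purple and turquoise look-alikes and did not use them.

**One thing I couldn't explain:** while sliding, before the straightedge reached the bar, the up-down and along-the-row force readings swung slowly, at most about 15 N, even when I held still. They settled once the straightedge was pressed against the bar.

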